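# Knock the bench dog down and clamp the glued block

## Robot

A 6-joint arm with a two-finger parallel gripper is mounted at the origin on a cart in front of the work surface, level with it; the furniture and walls round the work are solid. World frame = base frame: x ahead of the robot, y to its left, z up, the work surface at z = 0. Lengths are in m, angles in rad, forces in N, time in s.
With the tool pointing down it reaches from about 0.35 to 0.775 m from the base axis. Payload 5.5 kg.
Tool frame: the origin (TCP) lies between the finger pads; the fingertips stand 19 mm ahead of it and the grasp point (between the pads) is the TCP; z points along the fingers, x is the direction in which the jaws open and shut, and the axes are right-handed (so a half turn about z gives the same grasp; the last joint's range is limited). The gripper opens to 85 mm and grips with 20 to 120 N. Pads are 22 mm wide; open, the fingers measure 114 mm over their backs; the gripper's body (76 mm by 85 mm) begins 54 mm behind the grasp point. The pads swing forward as they close: fully open they stand 13 mm farther back than shut.
Start: joints at [-1.268, 0.313, 0.046, 1.304, 0, 1.431], TCP at [0.246, -0.52, 0.25] pointing down, gripper open.
Joint ranges: [-2.76, 2.76], [-0.86, 1.69], [-1.03, 1.26], [-2.2, 2.34], [-1.47, 1.5], [-3.14, 3.14]. Speed limits (rad/s): [2.57, 2.57, 3.14, 3.14, 3.14, 3.14].

## Interface

Orientations are given as a unit quaternion [w, x, y, z].
In Python, from workcell import env gives the robot as it stands. The module is installed in compiled form; this text tells all that it offers.
- The arm moves only by the tool carry_out, never from a script. Its argument "steps" is a list of rows, each a list of 7 numbers: the gripper command: -1 is shut, 1 is fully open, values between are in proportion, then the shift along the tool's x, y, z in m, then the turn, a rotation vector about the tool's x, y, z in rad. A call has 1 to 20 rows; each row shifts and turns the commanded pose from where the row before left it, along the tool's axes as they then stand; what a row does not reach is not made up. A row lasts 1/8 s, in which the tool goes at most 62.5 mm and 10.7 degrees, less where a joint would pass 70% of its speed; a pose out of reach is approached as far as the arm can. A call with a gripper value outside its range is refused whole. The fingers move at their own pace and stop on an object; "grip_force" is the grip in N (left out, the last holds). Time passes only in rows, so rows that do not move let the fingers close. It gives the time, the measured TCP pose, the force and the opening at its end, in the units of the state.
- env.get_state(): the state, without advancing time (a new reading comes with each control period).
- env.read_camera(name): name is "side" or "top"; returns a dict with "color" (384x512x3 uint8, red, green, blue), "K" (3x3 intrinsics, pixels), "R" (3x3) and "t" (3): a world point X has camera coordinates R X + t. Camera axes: x right, y down, z forward; pixel columns grow to the right and rows downward; lengths in m; the calibration is good to about 2 mm. A picture is of the moment at which its call begins. There is no depth.
- env.hand_in(): hands the job in, once; it reports no verdict.
The state is a dict: "clock": time; "joint_pos": joint angles; "qvel": joint speeds; "tau": joint torques, N m; "tcp_pos": TCP position; "orientation": TCP orientation; "wrist_force": force on the tool from outside, world axes, zero at the start; "ft_torque": the same for the moment, N m; "finger_gap": finger opening in m.
Only numpy, scipy, OpenCV 4.12 (cv2) and the standard library are available. Lean on these libraries where they do the work, as an engineer would, in place of code of your own. Each camera call takes 0.05 s, during which the arm holds its last target. There are 200 camera calls.

## Task

Take the mallet by its handle and knock the bench dog in the clamp bed down flush, then put the mallet back on the bench clear of the clamp. Pump the clamp's trigger, squeezing its two upright levers together and letting them open again, until the pad of the jaw presses the wooden block against the end stop. Finish while still holding the levers squeezed, so that the sprung pad is clearly pressed in, about half way, but never to its end; touch the dog only with the mallet, move the jaw only with the trigger, and leave the bottle, tub and valve alone.

Things in the scene. Friction and masses are not known exactly. Their poses are not given: they have to be found in the camera images.
- clamp: Bench clamp fixed to the bench: light wooden bed 70 x 340 x 18 mm (x, y, z). Origin on the bench under its centre line, z up. Along its y (mm): toothed bar from -246, grey housing with two black levers -180 to -74 (top z 52, 56 wide), grey jaw (50 wide, top z 70) from -66, its rubber pad's face at -20, steel dog +22, wooden block, grey end stop +120 to +145 (top z 72, 56 wide)
- grip_centre (a point): Midway between the two levers, 80 mm above the bench: squeeze them here from above, along the clamp's y. Each is an upright plate 24 mm wide (x), 10 thick (y), top 104 mm above the bench. Over their outer faces they measure 58 mm free, 38 mm fully squeezed; coupled, they close evenly about this point. The one away from the jaw is called trigger, the other counter_grip
- trigger (a joint): Travel of each lever, m: 0 free (sprung open), 0.010 fully squeezed. As they close, a pawl pushes jaw and bar to +y by as much as the gap between them closes (20 mm a full stroke, up to 6 mm of it lost before a tooth is met); as they open, it clicks back and the jaw stays. Force at the jaw: that of one finger (of two pressing alike) less about 6 N for springs and friction
- jaw (a joint): Travel of the jaw along the clamp's +y, m: starts at 0 to 0.012, at most 0.105. Held only by 3 N friction: nothing locks it, so under pressure it springs back if the levers are let go
- pad (a joint): How far the rubber pad (48 mm wide, 42 high, 14 mm in front of the jaw on guide rods) is pressed back against its springs, m: 0 free, 0.014 at its end; 1.5 N per mm
- pad_face (a point): Middle of the pad's front face, 46 mm above the bench
- stop_face (a point): Middle of the end stop's face that looks at the block, 45 mm above the bench
- dog (a joint): How far the bench dog is driven down, m: 0 up (20 mm above the bed), 0.0195 flush. It stays where it is put (side spring, about 5 N to move it). Standing up it stops the pad
- dog_top (a point): Centre of the top of the bench dog, a steel pin 18 mm in diameter; moves with it. The bed is 18 mm above the bench
- dog_hole (a point): Centre of the mouth of the dog's hole, on the top of the bed
- block: Wooden pipe block of two glued halves with a dark bore, 50 (x) x 55 (y) x 46 (z) mm, 0.15 kg, loose on the clamp bed, 1 to 8 mm short of the end stop. Origin in the centre of its underside
- mallet: Small wooden mallet, 0.3 kg, standing upright on its lower rubber striking face. Head 50 (x) x 32 (y) x 76 (z) mm; the handle runs level from the head to -x, 22 mm wide (y), 26 mm high (z), from x = -25 to -150 mm, its centre line 38 mm above the lower face. Origin in the centre of the lower striking face, z up
- handle_grip (a point): Point on the centre line of the mallet's handle 50 mm behind the middle of the head, a good place to grip
- glue_bottle: Bystander: small white bottle, 25 mm in diameter, 80 high. Origin under its centre
- tub_small: Bystander: white lidded tub, 64 mm in diameter, 66 high. Origin under its centre
- ball_valve: Bystander: brass valve with a red lever, 36 x 85 x 50 mm. Origin under its centre
There are look-alikes about, which are no part of the job. Of the things that look like the mallet, the largest one is meant.

How it is judged:
By the outcome, as a careful person would: the job done as asked, in the order asked, and still so for the second after the job is handed in, while the arm keeps its last pose, push and grip.
It also fails if it takes over 64 s, if anything falls off the work surface, if the arm or the gripper's body presses on something with over 40 N, if the wrist force passes 120 N, or if a joint passes its speed limit or range.

## Working session

There is one attempt and no reset: what is moved stays moved. The work goes in short steps, Python scripts to look and compute and a tool call to move; the robot and the scene stay as the last step left them, time stands still between calls to the robot, and variables do not carry over. Pictures are saved under pics/ and viewed, about 8 in all and at most 12, crops included, and the job is handed in when it is done.

Besides the shell and the picture viewer there is one more tool, called as name(argument=value, ...) on one line, values as JSON. carry_out: Moves the arm, as the interface text tells. Its arguments: {"type":"object","properties":{"steps":{"type":"array","items":{"type":"array","items":{"type":"number"}}},"grip_force":{"type":"number"}},"required":["steps"]}

```bash
mkdir -p pics; cat > h.py <<'E'
import numpy as np, cv2
from workcell import env
from scipy.spatial.transform import Rotation as Ro
def cam(n,save=None):
    c=env.read_camera(n)
    for k in 'KRt': c[k]=np.array(c[k],float)
    c['t']=c['t'].ravel()
    if save: cv2.imwrite('pics/'+save,cv2.cvtColor(c['color'],cv2.COLOR_RGB2BGR))
    return c
def plane(c,uv,z):
    d=c['R'].T@np.linalg.inv(c['K'])@np.array([uv[0],uv[1],1.]); o=-c['R'].T@c['t']
    return o+d*(z-o[2])/d[2]
def proj(c,X):
    p=c['K']@(c['R']@np.array(X,float)+c['t']); return p[:2]/p[2]
def crop(c,u0,v0,u1,v1,s,name):
    im=cv2.cvtColor(c['color'][v0:v1,u0:u1],cv2.COLOR_RGB2BGR)
    cv2.imwrite('pics/'+name,cv2.resize(im,None,fx=s,fy=s,interpolation=cv2.INTER_CUBIC))
E
python3 - <<'E'
from h import *
np.set_printoptions(precision=4,suppress=True)
ims=[]
for n in('top','side'):
    c=cam(n,n+'0.png'); print(n,c['K'].tolist(),-c['R'].T@c['t'],c['R'].tolist())
print(env.get_state())
E
```

```text
top [[424.7754034016106, 0.0, 255.64748548007086], [0.0, 424.7754034016106, 193.51383743140678], [0.0, 0.0, 1.0]] [0.4258 0.0194 1.3362] [[-0.002282186575386477, -0.999756088132449, 0.0219671542658045], [-0.9956333389677074, 0.0002216432852279681, -0.09334990739292631], [0.09332226937043982, -0.022084273054747364, -0.9953909980119342]]
side [[417.74190130706364, 0.0, 254.36555620994176], [0.0, 417.74190130706364, 189.55368260790837], [0.0, 0.0, 1.0]] [ 0.3786 -1.1102  0.8328] [[0.9872539130491937, -0.15870510403381233, -0.01193319415211457], [-0.09679722737215947, -0.5392422563065531, -0.8365692355008518], [0.12633292501211907, 0.8270613513924068, -0.5477312416604041]]
{'clock': 0.1, 'joint_pos': array([-1.2676,  0.3139,  0.0451,  1.3036, -0.    ,  1.4312]), 'qvel': array([ 0.    , -0.0021,  0.0007, -0.0004, -0.0005,  0.0004]), 'tau': array([  0.0024, -48.1724,  29.9244,   0.0127,  -0.0001,   0.    ]), 'tcp_pos': array([ 0.2462, -0.5191,  0.2495]), 'orientation': array([-0.0005,  0.8451, -0.5346, -0.0006]), 'wrist_force': array([-0.2943,  0.1006, -0.997 ]), 'ft_torque': array([-0.0171, -0.0531, -0.0007]), 'finger_gap': 0.0851455682178558}
```

View pics/top0.png

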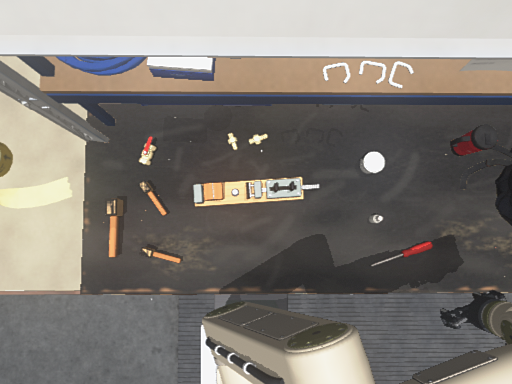

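View pics/side0.png

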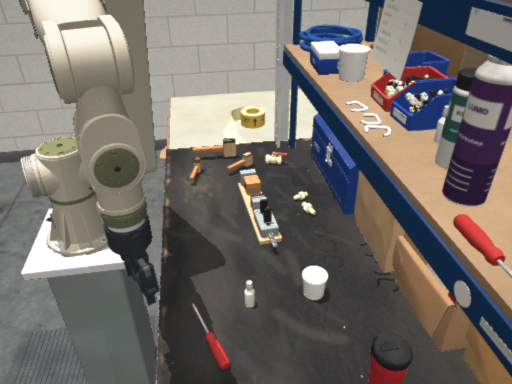

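Candidates for the mallet in the top view are the large one at (114,225), a small one at (153,197) and a small one at (160,256). I choose the largest, (114,225), and check it in a crop.

```bash
python3 - <<'E'
from h import *
np.set_printoptions(precision=4,suppress=True)
c=cam('top'); crop(c,85,120,325,280,3.3,'crop1.png')
for uv,z in (((114,207),.076),((114,225),.051),((195,192),.018),((303,188),.018),((235,192),.038)): print(uv,plane(c,uv,z))
hsv=cv2.cvtColor(c['color'],cv2.COLOR_RGB2HSV); print([hsv[v,u].tolist() for u,v in((113,240),(112,205),(120,203),(241,200),(225,184),(140,230))])
c=cam('side'); crop(c,180,130,300,260,5,'crop2.png') if 0 else None
E
```

```text
(114, 207) [0.5041 0.4095 0.076 ]
(114, 225) [0.4516 0.4157 0.051 ]
(195, 192) [0.5542 0.1787 0.018 ]
(303, 188) [ 0.5667 -0.1581  0.018 ]
(235, 192) [0.5522 0.0539 0.038 ]
[[15, 131, 244], [24, 77, 245], [15, 92, 103], [23, 80, 245], [23, 85, 250], [8, 31, 90]]
```

View pics/crop1.png

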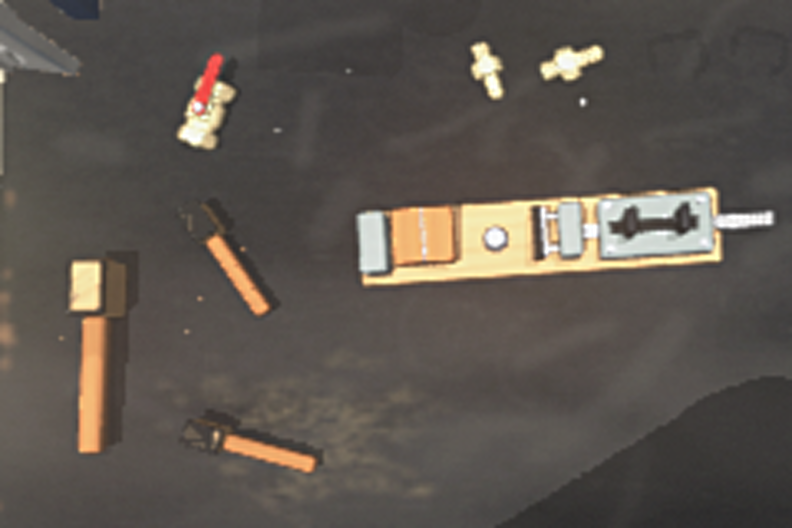

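The crop confirms the big mallet (head at about (112,207), handle down to (112,256)). The dog is at about (235,192), the jaw and levers are at right, the block is at about (214,191), and clamp +y points left in the image. Next I measure accurately.

```bash
python3 - <<'E'
from h import *
np.set_printoptions(precision=4,suppress=True)
c=cam('top'); img=c['color']; hsv=cv2.cvtColor(img,cv2.COLOR_RGB2HSV).astype(int)
H,S,V=hsv[...,0],hsv[...,1],hsv[...,2]
def comp(m,box):
    u0,v0,u1,v1=box; k=np.zeros(m.shape,np.uint8); k[v0:v1,u0:u1]=m[v0:v1,u0:u1]
    n,l,st,ce=cv2.connectedComponentsWithStats(k); i=1+np.argmax(st[1:,4]); return (l==i)
# mallet
hd=comp((V>200)&(S<110),(95,190,118,218)); hn=comp((S>115)&(V>190),(95,205,125,262))
for n,m,z in(('head',hd,.076),('handle',hn,.051)):
    p=np.argwhere(m)[:,::-1]; r=cv2.minAreaRect(p.astype(np.float32)); print(n,m.sum(),r,plane(c,r[0],z), p.min(0),p.max(0))
    P=np.array([plane(c,q,z) for q in p])
    if n=='handle':
        f=np.polyfit(P[:,0],P[:,1],1); print('fit y=ax+b',f,P[:,0].min(),P[:,0].max(), 'centre',P.mean(0))
# bed
wood=(V>120)&(S>45); bed=comp((V>150)&(S>40)|((V>90)&(S<40)), (188,170,310,212))
lo=[];up=[]
for u in range(200,302):
    v=np.where(wood[170:215,u])[0]+170
    if len(v): lo.append(plane(c,(u,v.max()+.5),.018)); up.append(plane(c,(u,v.min()-.5),.018))
for n,e in(('lo',lo),('up',up)):
    e=np.array(e); f=np.polyfit(e[:,1],e[:,0],1); r=e[:,0]-np.polyval(f,e[:,1]); g=abs(r)<np.median(abs(r))*3+1e-4; f=np.polyfit(e[g,1],e[g,0],1); print(n,f,g.sum(),np.std(r[g]))
    if n=='lo': fl=f
wm=comp(wood,(188,170,310,212)); 
for v in (198,200,202,196,194):
    u=np.where(wm[v])[0]; print(v,u.min(),u.max(),plane(c,(u.min()-.5,v),.018),plane(c,(u.max()+.5,v),.018))
# dog
k=(S<60)&(V>150); d=comp(k,(227,184,243,200)); p=np.argwhere(d)[:,::-1]; print('dog',d.sum(),p.mean(0),plane(c,p.mean(0),.038))
# levers: dark
lv=comp((V<60),(268,178,300,198)); p=np.argwhere(lv)[:,::-1]; print('lev',lv.sum(),p.mean(0),p.min(0),p.max(0),plane(c,p.mean(0),.1))
E
```

```text
head 101 ((110.5, 206.5), (13.0, 7.0), 90.0) [0.5056 0.4198 0.076 ] [107 200] [114 213]
handle 253 ((112.0, 236.0), (40.0, 6.0), 90.0) [0.4188 0.4207 0.051 ] [109 216] [115 256]
fit y=ax+b [-0.0062  0.423 ] 0.3595892973277177 0.47860510377230436 centre [0.4184 0.4204 0.051 ]
lo [-0.0687  0.5214] 102 0.0009337207753178843
up [-0.0672  0.5931] 101 0.001456445516243982
198 204 303 [0.5354 0.1522 0.018 ] [ 0.5353 -0.1593  0.018 ]
200 204 288 [0.5292 0.1521 0.018 ] [ 0.5291 -0.1123  0.018 ]
202 204 258 [0.523  0.1521 0.018 ] [ 0.5229 -0.0187  0.018 ]
196 203 303 [0.5417 0.1553 0.018 ] [ 0.5416 -0.1594  0.018 ]
194 203 303 [0.5479 0.1554 0.018 ] [ 0.5478 -0.1594  0.018 ]
dog 33 [234.6061 191.5152] [0.5537 0.0551 0.038 ]
lev 7 [290.4286 188.5714] [289 187] [292 190] [ 0.5563 -0.1101  0.1   ]
```

```bash
python3 - <<'E'
from h import *
np.set_printoptions(precision=4,suppress=True)
c=cam('top'); s=cam('side')
a=np.array([-.0677,.9977]); b=np.array([a[1],-a[0]])
o=np.array([.5537,.0551])-.022*a; print('origin',o)
W=lambda x,y,z: np.r_[o+x*b+y*a,z]
for n,y in(('hous-180',-.18),('hous-74',-.074),('mid-127',-.127)): print(n,W(0,y,.104),proj(c,W(0,y,.052)),proj(c,W(0,y,.104)),proj(s,W(0,y,.104)))
V=c['color'].max(2); print(V[179:196,266:304])
h1,h2=c,s
v=np.hstack([cv2.resize(c['color'][165:215,190:310],None,fx=5,fy=5,interpolation=2),]); 
k=cv2.resize(s['color'][160:255,190:310],None,fx=5,fy=5,interpolation=2)
# marks for predicted points
def mark(im,c,X,u0,v0,col=(255,0,255)):
    p=(proj(c,X)-[u0,v0]+.5)*5; cv2.drawMarker(im,tuple(int(q) for q in p),col,0,8,1)
for X in (W(0,.022,.038),W(0,-.127-.024,.104),W(0,-.127+.024,.104),W(0,.12,.072),W(0,-.02,.067),W(.035,.145,.018)):
    mark(k,s,X,190,160)
cv2.imwrite('pics/side_crop.png',k[...,::-1])
print('mallet pts side',proj(s,[.505,.42,.076]),proj(s,[.456,.4204,.051]))
E
```

```text
origin [0.5552 0.0332]
hous-180 [ 0.5674 -0.1464  0.104 ] [300.658  186.5952] [302.922  184.6489] [268.7878 214.1129]
hous-74 [ 0.5602 -0.0407  0.104 ] [266.0111 188.9356] [266.8348 187.0822] [260.2016 194.4763]
mid-127 [ 0.5638 -0.0936  0.104 ] [283.3547 187.764 ] [284.9002 185.8641] [264.3477 203.9582]
[[185 196 215 255 255 255 243 179 166 141 150 159 162 175 165 169 176 181
  190 207 211 200 202 209 209 212 216 218 218 219 233 232 223 202 227 255
  155  69]
 [232 177 172 184 185 193 192 195 206 211 218 223 226 226 225 224 224 224
  221 218 218 220 221 221 224 221 220 219 219 218 240 255 248 210 187 255
  153  68]
 [210 224 252 255 227 217 220 221 225 227 224 224 224 222 220 218 219 218
  217 216 216 216 220 223 221 165 126 127 207 214 175 209 217 204 199 255
  158  71]
 [188 227 255 255 217 213 220 224 224 221 151 153 210 222 217 216 216 216
  216 216 216 217 222 224 182 101  66  82 205 222 212 214 216 211 204 255
  159  69]
 [183 222 233 221 213 218 222 221 138  96  75  93 150 213 218 217 216 215
  215 215 214 218 225 184 100  68  71  73 168 217 219 217 216 212 179 255
  164  69]
[... 1265 characters left out ...]
55 155]
 [142 187 220 221 223 226 201 189 155 129 170 219 225 222 219 219 218 215
  216 217 217 193 187 191 214 218 220 217 216 215 215 227 240 221 196 178
  255 159]
 [161 185 218 220 220 219 199 193 193 216 223 223 220 217 216 216 215 216
  216 217 218 215 218 218 218 218 217 216 216 216 217 239 255 236 204 166
  255 157]
 [166 190 222 241 243 226 219 221 222 221 219 218 219 218 217 218 218 218
  217 217 216 216 218 218 216 218 218 219 220 220 219 217 223 233 219 211
  255 159]
 [167 187 229 255 255 240 224 222 221 218 218 218 219 220 220 221 223 222
  220 222 221 221 222 221 218 214 212 208 207 206 196 189 184 193 193 235
  255 171]]
mallet pts side [227.5141 139.2458] [215.8349 145.7146]
```

View pics/side_crop.png

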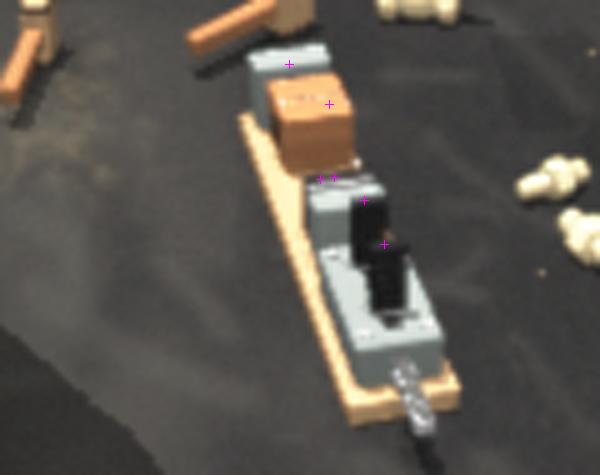

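carry_out(steps=[[1, 0, 0, 0, 0, 0, -0.18], [1, 0, 0, 0, 0, 0, -0.18], [1, 0, 0, 0, 0, 0, -0.18], [1, 0, 0, 0, 0, 0, -0.18], [1, 0, 0, 0, 0, 0, -0.18], [1, 0, 0, 0, 0, 0, -0.18], [1, 0, 0, 0, 0, 0, -0.18], [1, 0, 0, 0, 0, 0, -0.18], [1, 0, 0, 0, 0, 0, -0.18], [1, 0, 0, 0, 0, 0, -0.18], [1, 0, 0, 0, 0, 0, -0.18], [1, 0, 0, 0, 0, 0, -0.18], [1, 0, 0, 0, 0, 0, -0.18], [1, 0, 0, 0, 0, 0, -0.18], [1, 0, 0, 0, 0, 0, -0.178], [1, 0, 0, 0, 0, 0, 0]], grip_force=80)

```text
clock: 2.35
tcp_pos: [0.2464, -0.5196, 0.2503]
orientation: [0.0, 0.708, 0.706, -0.0]
wrist_force: [0.1, 0.2, 0.7]
finger_gap: 0.0854
```

carry_out(steps=[[1, 0.047, 0.035, 0, 0, 0, 0], [1, 0.047, 0.035, 0, 0, 0, 0], [1, 0.047, 0.035, 0, 0, 0, 0], [1, 0.047, 0.035, 0, 0, 0, 0], [1, 0.047, 0.035, 0, 0, 0, 0], [1, 0.047, 0.035, 0, 0, 0, 0], [1, 0.047, 0, 0, 0, 0, 0], [1, 0.047, 0, 0, 0, 0, 0], [1, 0.047, 0, 0, 0, 0, 0], [1, 0.047, 0, 0, 0, 0, 0], [1, 0.047, 0, 0, 0, 0, 0], [1, 0.047, 0, 0, 0, 0, 0], [1, 0.047, 0, 0, 0, 0, 0], [1, 0.047, 0, 0, 0, 0, 0], [1, 0.047, 0, 0, 0, 0, 0], [1, 0.047, 0, 0, 0, 0, 0], [1, 0.047, 0, 0, 0, 0, 0], [1, 0.047, 0, 0, 0, 0, 0], [1, 0.047, 0, 0, 0, 0, 0], [1, 0.047, 0, 0, 0, 0, 0]])

```text
clock: 4.85
tcp_pos: [0.457, 0.4218, 0.2503]
orientation: [0.0, 0.709, 0.705, 0.0]
wrist_force: [0.5, -0.4, 0.5]
finger_gap: 0.0854
```

carry_out(steps=[[1, 0, 0, 0.05, 0, 0, 0], [1, 0, 0, 0.05, 0, 0, 0], [1, 0, 0, 0.05, 0, 0, 0], [1, 0, 0, 0, 0, 0, 0]])

```text
clock: 5.35
tcp_pos: [0.4541, 0.4182, 0.096]
orientation: [-0.001, 0.708, 0.706, -0.005]
wrist_force: [0.5, -0.6, 0.5]
finger_gap: 0.0856
```

carry_out(steps=[[1, 0, 0, 0.03, 0, 0, 0], [1, 0, 0, 0.025, 0, 0, 0], [1, 0, 0, 0.006, 0, 0, 0], [1, 0, 0, 0, 0, 0, 0], [-1, 0, 0, 0, 0, 0, 0], [-1, 0, 0, 0, 0, 0, 0], [-1, 0, 0, 0, 0, 0, 0], [-1, 0, 0, 0, 0, 0, 0], [-1, 0, 0, 0, 0, 0, 0], [-1, 0, 0, 0, 0, 0, 0]])

```text
clock: 6.6
tcp_pos: [0.4573, 0.4205, 0.0398]
orientation: [0.0, 0.707, 0.707, 0.0]
wrist_force: [-1.7, -0.6, 6.0]
finger_gap: 0.0206
```

carry_out(steps=[[-1, 0, 0, -0.02, 0, 0, 0], [-1, 0, 0, -0.04, 0, 0, 0], [-1, 0, 0, -0.05, 0, 0, 0], [-1, 0, 0, -0.04, 0, 0, 0], [-1, 0, 0, 0, 0, 0, 0], [-1, 0, 0, 0, 0, 0, 0]], grip_force=110)

```text
clock: 7.35
tcp_pos: [0.4563, 0.4196, 0.1871]
orientation: [-0.0, 0.707, 0.707, -0.002]
wrist_force: [-0.5, 0.6, -3.5]
finger_gap: 0.0205
```

```bash
python3 - <<'E'
from h import *
s=cam('side'); c=cam('top')
k=np.hstack([cv2.resize(s['color'][80:180,150:280],(520,400),interpolation=2),cv2.resize(c['color'][180:280,85:155],(280,400),interpolation=2)])
cv2.imwrite('pics/lift.png',k[...,::-1]); print(env.get_state()['tcp_pos'],env.get_state()['wrist_force'],env.get_state()['ft_torque'])
E
```

```text
[0.45584374 0.41928115 0.18635455] [-0.64136951  0.24819213 -4.00836777] [0.00090345 0.12717084 0.01559746]
```

View pics/lift.png

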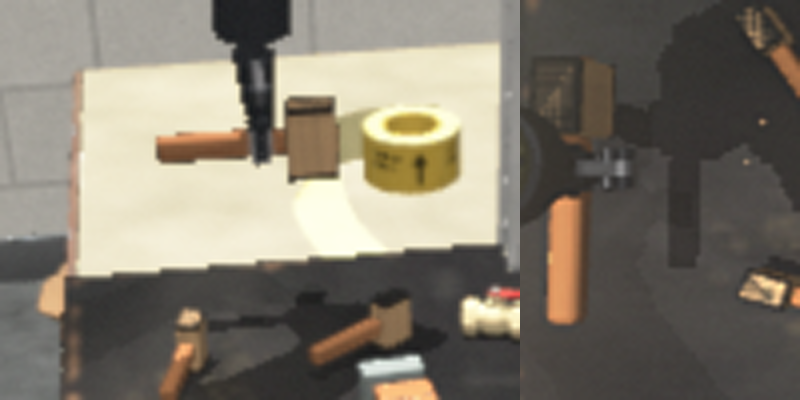

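The mallet is held level, with the head clear in both views. Now I carry it over the dog.

carry_out(steps=[[-1, -0.02, 0.003, 0, 0, 0, 0], [-1, -0.04, 0.007, 0, 0, 0, 0], [-1, -0.05, 0.007, 0, 0, 0, 0], [-1, -0.05, 0.007, 0, 0, 0, 0], [-1, -0.05, 0.007, 0, 0, 0, 0], [-1, -0.05, 0.007, 0, 0, 0, 0], [-1, -0.05, 0.007, 0, 0, 0, 0], [-1, -0.04, 0.003, 0, 0, 0, 0], [-1, -0.0185, 0, 0, 0, 0, 0], [-1, 0, 0, 0, 0, 0, -0.068], [-1, 0, 0, 0.04, 0, 0, 0], [-1, 0, 0, 0.03, 0, 0, 0], [-1, 0, 0, 0, 0, 0, 0], [-1, 0, 0, 0, 0, 0, 0]])

```text
clock: 9.2
tcp_pos: [0.5051, 0.0518, 0.12]
orientation: [0.0, 0.683, 0.731, 0.0]
wrist_force: [-0.6, -0.4, -1.8]
finger_gap: 0.0204
```

```bash
python3 - <<'E'
from h import *
s=cam('side'); c=cam('top')
k=np.hstack([cv2.resize(s['color'][145:245,200:300],(400,400),interpolation=2),cv2.resize(c['color'][155:255,190:290],(400,400),interpolation=2)])
cv2.imwrite('pics/over.png',k[...,::-1]); print(env.get_state()['tcp_pos'],env.get_state()['orientation'])
E
```

```text
[0.50591757 0.05173582 0.12075969] [0.00102455 0.68283635 0.7305702  0.00080697]
```

View pics/over.png

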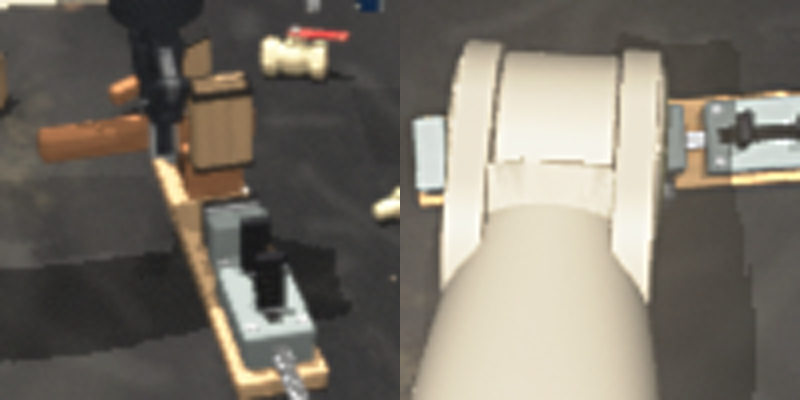

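carry_out(steps=[[-1, 0, 0, 0.025, 0, 0, 0], [-1, 0, 0, 0.02, 0, 0, 0], [-1, 0, 0, 0.01, 0, 0, 0], [-1, 0, 0, 0.005, 0, 0, 0], [-1, 0, 0, 0, 0, 0, 0]])

```text
clock: 9.93
tcp_pos: [0.5058, 0.0517, 0.0599]
orientation: [0.001, 0.683, 0.73, 0.001]
wrist_force: [0.7, -0.1, -1.4]
finger_gap: 0.0202
```

carry_out(steps=[[-1, 0, 0, 0.002, 0, 0, 0], [-1, 0, 0, 0, 0, 0, 0], [-1, 0, 0, 0, 0, 0, 0]])

```text
clock: 10.3
tcp_pos: [0.5056, 0.0516, 0.058]
orientation: [0.001, 0.683, 0.73, 0.001]
wrist_force: [-0.1, 0.2, 5.7]
finger_gap: 0.0203
```

carry_out(steps=[[-1, 0, 0, 0.002, 0, 0, 0], [-1, 0, 0, 0, 0, 0, 0], [-1, 0, 0, 0, 0, 0, 0]])

```text
clock: 10.68
tcp_pos: [0.5055, 0.0517, 0.0576]
orientation: [0.001, 0.683, 0.731, 0.001]
wrist_force: [-6.9, -0.6, 18.9]
finger_gap: 0.0206
```

carry_out(steps=[[-1, 0, 0, 0.002, 0, 0, 0], [-1, 0, 0, 0, 0, 0, 0], [-1, 0, 0, 0, 0, 0, 0]])

```text
clock: 11.05
tcp_pos: [0.5054, 0.0517, 0.0574]
orientation: [0.001, 0.683, 0.731, 0.001]
wrist_force: [-11.8, 0.7, 35.2]
finger_gap: 0.0206
```

carry_out(steps=[[-1, 0, 0, -0.023, 0, 0, 0], [-1, 0, 0, -0.05, 0, 0, 0], [-1, 0, 0, -0.05, 0, 0, 0], [-1, 0, 0, -0.01, 0, 0, 0], [-1, 0, 0, 0, 0, 0, 0.068], [-1, 0.02, 0, 0, 0, 0, 0], [-1, 0.04, -0.006, 0, 0, 0, 0], [-1, 0.05, -0.007, 0, 0, 0, 0], [-1, 0.05, -0.007, 0, 0, 0, 0], [-1, 0.05, -0.007, 0, 0, 0, 0], [-1, 0.05, -0.007, 0, 0, 0, 0], [-1, 0.05, -0.007, 0, 0, 0, 0], [-1, 0.04, -0.007, 0, 0, 0, 0], [-1, 0.018, 0, 0, 0, 0, 0], [-1, 0, 0, 0, 0, 0, 0]])

```text
clock: 12.92
tcp_pos: [0.4562, 0.42, 0.1841]
orientation: [-0.0, 0.707, 0.707, -0.002]
wrist_force: [0.3, -0.5, -2.4]
finger_gap: 0.0206
```

```bash
python3 - <<'E'
from h import *
s=cam('side'); c=cam('top')
k=np.hstack([cv2.resize(s['color'][80:260,150:300],(300,360),interpolation=2),cv2.resize(c['color'][165:215,190:310],(480,200),interpolation=2).__class__(0) if 0 else np.vstack([cv2.resize(c['color'][165:215,190:310],(480,200),interpolation=2),np.zeros((160,480,3),np.uint8)])])
cv2.imwrite('pics/dog.png',k[...,::-1])
hsv=cv2.cvtColor(c['color'],cv2.COLOR_RGB2HSV)
m=((hsv[...,1]<60)&(hsv[...,2]>120)); m[:184]=0;m[200:]=0;m[:,:226]=0;m[:,245:]=0
p=np.argwhere(m)[:,::-1]; print(m.sum(),p.mean(0)); W=np.array([.5537,.0551])
print('pred up',proj(c,[*W,.038]),'flush',proj(c,[*W,.0185])); print(env.get_state()['tcp_pos'])
E
```

```text
41 [234.75609756 192.        ]
pred up [234.61938614 191.51668225] flush [234.79038984 192.13053289]
[0.45677496 0.41854744 0.1849068 ]
```

View pics/dog.png

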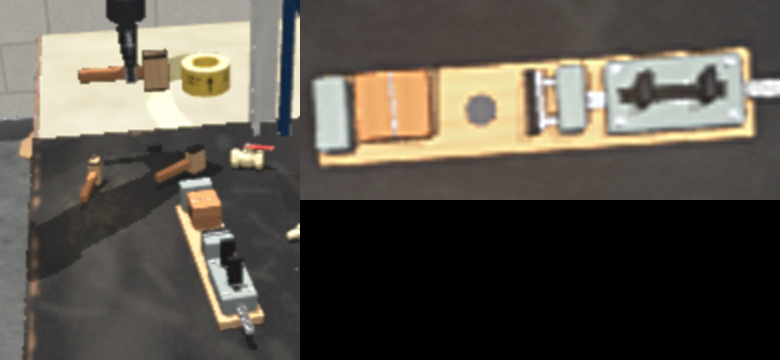

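The top view shows the dog at (234.8,192.0), dark and level with the bed, as predicted for flush. Now I set the mallet back where it stood.

carry_out(steps=[[-1, 0, 0, 0.05, 0, 0, 0], [-1, 0, 0, 0.05, 0, 0, 0], [-1, 0, 0, 0.03, 0, 0, 0], [-1, 0, 0, 0.008, 0, 0, 0], [-1, 0, 0, 0.005, 0, 0, 0], [-1, 0, 0, 0.003, 0, 0, 0], [-1, 0, 0, 0, 0, 0, 0], [-1, 0, 0, 0, 0, 0, 0]])

```text
clock: 14.02
tcp_pos: [0.4576, 0.4201, 0.0412]
orientation: [0.0, 0.707, 0.707, 0.001]
wrist_force: [0.4, -0.6, -4.1]
finger_gap: 0.02
```

carry_out(steps=[[-1, 0, 0, 0.002, 0, 0, 0], [-1, 0, 0, 0, 0, 0, 0], [-0.2, 0, 0, 0, 0, 0, 0], [0.3, 0, 0, 0, 0, 0, 0], [1, 0, 0, 0, 0, 0, 0], [1, 0, 0, 0, 0, 0, 0], [1, 0, 0, 0, 0, 0, 0], [1, 0, 0, 0, 0, 0, 0]])

```text
clock: 15.02
tcp_pos: [0.4571, 0.4197, 0.0382]
orientation: [0.0, 0.707, 0.707, -0.0]
wrist_force: [1.2, -0.3, -0.1]
finger_gap: 0.0856
```

carry_out(steps=[[1, 0, 0, -0.03, 0, 0, 0], [1, 0, 0, -0.05, 0, 0, 0], [1, 0, 0, -0.05, 0, 0, 0], [1, 0, 0, -0.02, 0, 0, 0], [0.75, -0.022, 0.0067, 0, 0, 0, 0], [0.75, -0.05, 0.01, 0, 0, 0, 0], [0.75, -0.05, 0.01, 0, 0, 0, 0], [0.75, -0.05, 0.01, 0, 0, 0, 0], [0.75, -0.05, 0.01, 0, 0, 0, 0], [0.75, -0.05, 0.01, 0, 0, 0, 0], [0.75, -0.05, 0.01, 0, 0, 0, 0], [0.75, -0.05, 0.01, 0, 0, 0, 0], [0.75, -0.05, 0.01, 0, 0, 0, 0], [0.75, -0.05, 0.01, 0, 0, 0, 0], [0.75, -0.04, 0.01, 0, 0, 0, 0], [0.75, 0, 0, 0, 0, 0, -0.068], [0.75, 0, 0, 0, 0, 0, 0], [0.75, 0, 0, 0, 0, 0, 0]], grip_force=20)

```text
clock: 17.27
tcp_pos: [0.5625, -0.0923, 0.1874]
orientation: [-0.001, 0.683, 0.73, -0.0]
wrist_force: [0.4, 0.5, 0.2]
finger_gap: 0.0744
```

```bash
python3 - <<'E'
from h import *
s=cam('side'); c=cam('top')
k=np.hstack([cv2.resize(s['color'][120:260,190:300],(440,560),interpolation=2),cv2.resize(c['color'][180:280,85:145],(336,560),interpolation=2)])
cv2.imwrite('pics/back.png',k[...,::-1]); print(env.get_state()['tcp_pos'],env.get_state()['orientation'],env.get_state()['finger_gap'])
E
```

```text
[ 0.56294006 -0.09190806  0.18792323] [-2.73695680e-04  6.82926966e-01  7.30486575e-01 -2.20021656e-04] 0.07473806167408192
```

View pics/back.png

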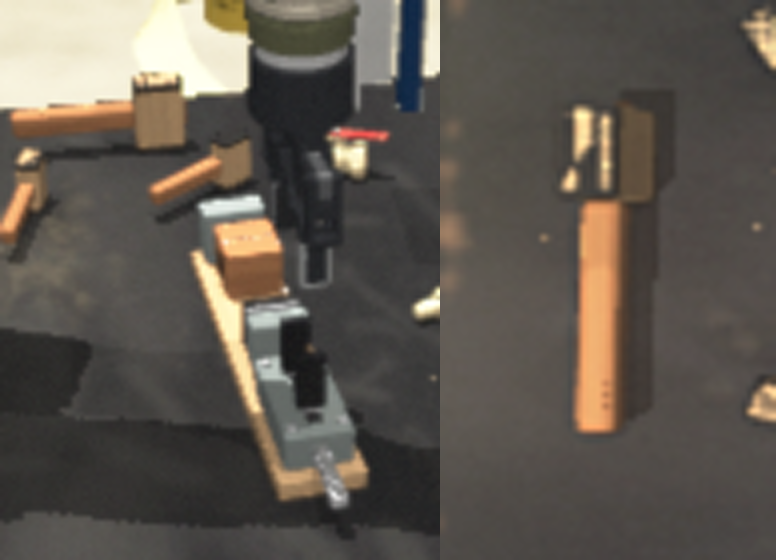

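The mallet stands upright at its old place, clear of the clamp, and the gripper is lined up above the levers. Now I descend.

carry_out(steps=[[0.75, 0, 0, 0.04, 0, 0, 0], [0.75, 0, 0, 0.04, 0, 0, 0], [0.75, 0, 0, 0.02, 0, 0, 0], [0.75, 0, 0, 0.008, 0, 0, 0], [0.75, 0, 0, 0, 0, 0, 0], [0.75, 0, 0, 0, 0, 0, 0]])

```text
clock: 18.12
tcp_pos: [0.5643, -0.0924, 0.0815]
orientation: [0.001, 0.683, 0.731, 0.0]
wrist_force: [0.4, -0.0, 0.7]
finger_gap: 0.075
```

carry_out(steps=[[-1, 0, 0, 0, 0, 0, 0], [-1, 0, 0, 0, 0, 0, 0], [-1, 0, 0, 0, 0, 0, 0], [-1, 0, 0, 0, 0, 0, 0], [-1, 0, 0, 0, 0, 0, 0]])

```text
clock: 18.75
tcp_pos: [0.5644, -0.0908, 0.0825]
orientation: [0.0, 0.682, 0.731, 0.002]
wrist_force: [-1.9, 7.2, 10.1]
finger_gap: 0.0371
```

```bash
python3 - <<'E'
from h import *
s=cam('side'); c=cam('top')
k=np.hstack([cv2.resize(s['color'][155:255,200:300],(400,400),interpolation=2),cv2.resize(c['color'][155:255,190:290],(400,400),interpolation=2)])
cv2.imwrite('pics/sq1.png',k[...,::-1]); print(env.get_state())
E
```

```text
{'clock': 18.85, 'joint_pos': array([-0.30159723,  0.4085339 , -0.24514313,  0.91493965,  0.00346043,
       -0.3702454 ]), 'qvel': array([-0.0004035 ,  0.00012589,  0.00082086, -0.0002444 , -0.00027289,
        0.0007183 ]), 'tau': array([-3.80684540e+00, -4.43793118e+01,  2.48569804e+01, -1.61554534e+00,
       -1.81968547e+00,  1.68663694e-02]), 'tcp_pos': array([ 0.56430882, -0.09074854,  0.08244971]), 'orientation': array([2.29804895e-04, 6.82421454e-01, 7.30956071e-01, 2.03187742e-03]), 'wrist_force': array([-1.13608422,  6.6954659 , 10.3326888 ]), 'ft_torque': array([1.45952162, 0.3145865 , 0.02275947]), 'finger_gap': 0.03716659563924689}
```

View pics/sq1.png

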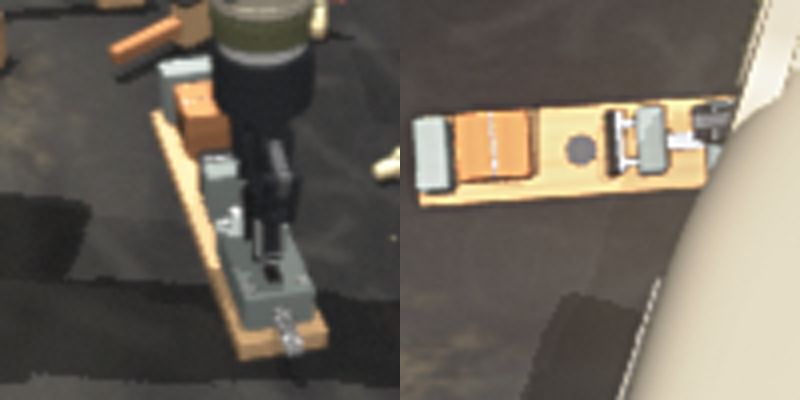

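Stroke 1 worked. In the top view the pad face moved from about column 246.7 to 241.2, with the block's near edge at about 222.5 and the gap still free. I centre the gripper by 1.7 mm and pump twice more.

carry_out(steps=[[0.55, 0.0017, 0, -0.001, 0, 0, 0], [0.55, 0, 0, 0, 0, 0, 0], [0.55, 0, 0, 0, 0, 0, 0], [0.55, 0, 0, 0, 0, 0, 0], [-1, 0, 0, 0, 0, 0, 0], [-1, 0, 0, 0, 0, 0, 0], [-1, 0, 0, 0, 0, 0, 0], [-1, 0, 0, 0, 0, 0, 0], [-1, 0, 0, 0, 0, 0, 0], [0.55, 0, 0, 0, 0, 0, 0], [0.55, 0, 0, 0, 0, 0, 0], [0.55, 0, 0, 0, 0, 0, 0], [0.55, 0, 0, 0, 0, 0, 0], [-1, 0, 0, 0, 0, 0, 0], [-1, 0, 0, 0, 0, 0, 0], [-1, 0, 0, 0, 0, 0, 0], [-1, 0, 0, 0, 0, 0, 0], [-1, 0, 0, 0, 0, 0, 0]])

```text
clock: 21.1
tcp_pos: [0.5639, -0.0907, 0.0828]
orientation: [0.001, 0.683, 0.731, 0.0]
wrist_force: [-2.1, 0.0, 9.0]
finger_gap: 0.037
```

```bash
cat > m.py <<'E'
from h import *
import sys
np.set_printoptions(precision=1,suppress=True,linewidth=200)
a=np.array([-.0677,.9977]); b=np.array([a[1],-a[0]]); o=np.array([.5552,.0332])
c=cam('top',sys.argv[1]); g=c['color'].astype(np.float32)
ys=np.arange(-.04,.135,.001)
prof=np.mean([[cv2.getRectSubPix(g,(1,1),tuple(proj(c,[*(o+x*b+y*a),.068]).tolist()))[0,0] for y in ys] for x in np.arange(-.018,-.004,.002)],0)
print('y:RGB every 2mm at z=.068'); print(' '.join(f'{y*1e3:.0f}:{int(p[0])}/{int(p[2])}' for y,p in list(zip(ys,prof))[::2]))
st=env.get_state(); print(st['clock'],st['tcp_pos']*1e3,st['wrist_force'],st['finger_gap'])
crop(c,185,165,265,215,8,'c_'+sys.argv[1])
E
python3 m.py p3.png
```

```text
y:RGB every 2mm at z=.068
-40:224/160 -38:225/163 -36:227/166 -34:228/165 -32:230/170 -30:232/174 -28:234/175 -26:234/174 -24:235/174 -22:237/177 -20:236/176 -18:235/174 -16:234/172 -14:220/161 -12:195/143 -10:181/133 -8:165/131 -6:156/145 -4:194/193 -2:212/215 0:217/218 2:217/217 4:217/217 6:218/218 8:219/220 10:215/216 12:202/203 14:166/163 16:152/146 18:153/146 20:148/141 22:155/150 24:172/170 26:204/207 28:188/189 30:136/131 32:95/84 34:85/68 36:100/72 38:154/96 40:206/125 42:247/153 44:247/164 46:247/168 48:246/168 50:248/163 52:225/140 54:189/108 56:159/91 58:155/82 60:178/83 62:231/111 64:248/121 66:246/122 68:245/121 70:244/121 72:243/120 74:243/117 76:243/117 78:244/117 80:245/117 82:245/131 84:244/154 86:233/193 88:235/168 90:243/123 92:244/118 94:244/117 96:243/119 98:242/117 100:241/116 102:240/115 104:241/115 106:242/117 108:245/118 110:248/118 112:233/109 114:198/96 116:129/81 118:103/87 120:110/112 122:168/170 124:203/205 126:221/223 128:216/218 130:215/216 132:214/216 134:214/216
21.15 [563.8 -90.7  82.8] [-2.   1.4  9.3] 0.03736472487343707
```

View pics/c_p3.png

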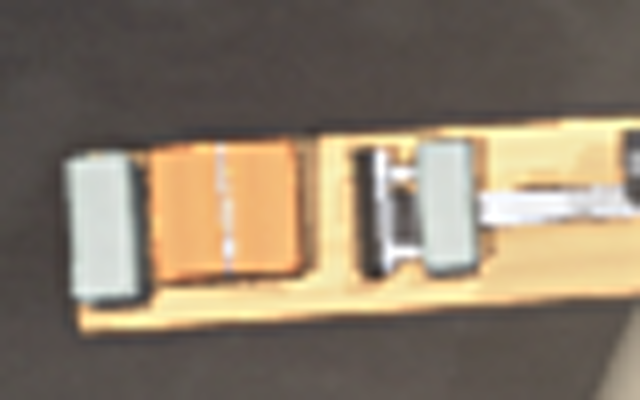

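carry_out(steps=[[0.55, 0, 0, 0, 0, 0, 0], [0.55, 0, 0, 0, 0, 0, 0], [0.55, 0, 0, 0, 0, 0, 0], [0.55, 0, 0, 0, 0, 0, 0], [-1, 0, 0, 0, 0, 0, 0], [-1, 0, 0, 0, 0, 0, 0], [-1, 0, 0, 0, 0, 0, 0], [-1, 0, 0, 0, 0, 0, 0], [-1, 0, 0, 0, 0, 0, 0], [0.55, 0, 0, 0, 0, 0, 0], [0.55, 0, 0, 0, 0, 0, 0], [0.55, 0, 0, 0, 0, 0, 0], [0.55, 0, 0, 0, 0, 0, 0]])

```text
clock: 22.78
tcp_pos: [0.5632, -0.0907, 0.0811]
orientation: [-0.0, 0.683, 0.73, -0.0]
wrist_force: [0.6, -1.2, -0.3]
finger_gap: 0.0662
```

carry_out(steps=[[0.3, 0, 0, 0, 0, 0, 0], [0.22, 0, 0, 0, 0, 0, 0], [0.15, 0, 0, 0, 0, 0, 0], [0.1, 0, 0, 0, 0, 0, 0], [0.05, 0, 0, 0, 0, 0, 0], [0, 0, 0, 0, 0, 0, 0], [-0.05, 0, 0, 0, 0, 0, 0], [-0.1, 0, 0, 0, 0, 0, 0], [-0.15, 0, 0, 0, 0, 0, 0], [-0.15, 0, 0, 0, 0, 0, 0], [-0.15, 0, 0, 0, 0, 0, 0]])

```text
clock: 24.15
tcp_pos: [0.5637, -0.0908, 0.0835]
orientation: [0.001, 0.683, 0.731, 0.0]
wrist_force: [-4.9, 1.1, 16.2]
finger_gap: 0.038
```

```bash
python3 m.py p5.png
```

```text
y:RGB every 2mm at z=.068
-40:220/155 -38:221/157 -36:222/159 -34:223/159 -32:226/164 -30:227/166 -28:224/161 -26:225/160 -24:227/161 -22:231/167 -20:231/169 -18:230/167 -16:227/162 -14:226/160 -12:228/164 -10:231/172 -8:233/176 -6:235/178 -4:237/179 -2:237/178 0:235/176 2:232/175 4:232/176 6:233/177 8:233/177 10:227/176 12:220/176 14:214/178 16:204/175 18:189/169 20:170/152 22:153/135 24:139/120 26:125/113 28:150/146 30:195/197 32:212/213 34:217/218 36:216/217 38:217/217 40:218/218 42:219/220 44:217/219 46:198/198 48:171/167 50:174/168 52:208/206 54:239/240 56:149/148 58:96/89 60:72/58 62:87/64 64:131/73 66:190/87 68:237/112 70:250/121 72:247/122 74:245/121 76:244/120 78:244/119 80:243/117 82:244/117 84:245/117 86:246/117 88:246/131 90:243/154 92:232/196 94:235/172 96:242/123 98:243/117 100:243/116 102:242/118 104:242/117 106:241/116 108:242/116 110:242/116 112:244/117 114:247/118 116:248/113 118:207/108 120:161/115 122:172/170 124:198/204 126:218/222 128:216/218 130:215/217 132:214/216 134:214/216
24.2 [563.6 -90.8  83.5] [-4.9  0.  15. ] 0.0378055097188166
```

View pics/c_p5.png

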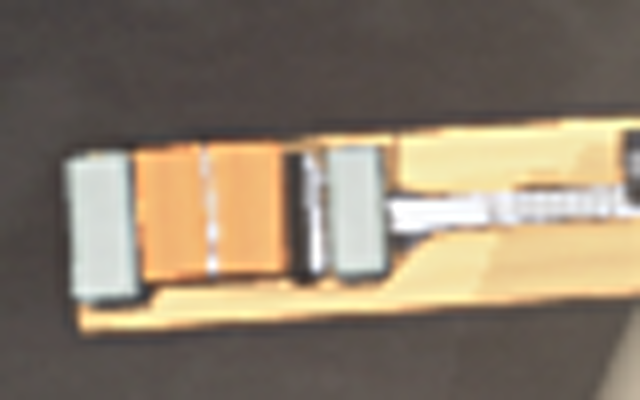

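The block now touches the stop. The jaw has moved about 33.7 mm since the last look and the pad about 26.5 mm, so the pad is pressed in about 7 mm (half way). I hold for a second to check that it is steady.

carry_out(steps=[[-0.15, 0, 0, 0, 0, 0, 0], [-0.15, 0, 0, 0, 0, 0, 0], [-0.15, 0, 0, 0, 0, 0, 0], [-0.15, 0, 0, 0, 0, 0, 0], [-0.15, 0, 0, 0, 0, 0, 0], [-0.15, 0, 0, 0, 0, 0, 0], [-0.15, 0, 0, 0, 0, 0, 0], [-0.15, 0, 0, 0, 0, 0, 0]])

```text
clock: 25.2
tcp_pos: [0.5636, -0.0908, 0.0835]
orientation: [0.001, 0.683, 0.73, 0.0]
wrist_force: [-4.9, 0.3, 14.6]
finger_gap: 0.0381
```

```bash
python3 m.py p6.png | tr ' ' '\n' | grep -E '^(2[68]|30|4[468]|5[0-9]|6[0246]|118|120|2[0-9]\.)' | tr '\n' ' '; python3 -c "
from h import *
s=env.get_state();print(s['clock'],s['finger_gap'],s['wrist_force'])"
```

```text
26:125/113 28:150/147 30:195/197 44:217/219 46:198/198 48:171/167 50:174/168 52:208/206 54:239/240 56:149/148 58:97/90 60:72/58 62:87/63 64:130/73 66:190/88 118:207/108 120:160/116 25.25 25.25 0.037929344120845004 [-4.68387489  1.03580477 15.43859848]
```

Nothing has shifted in that second, so I hand the job in.

```bash
python3 -c "
from h import *
env.hand_in()"
```

```text
the job is handed in; nothing more can be done
```

The job is done and handed in at about 25 s of the 64 s allowed, with the levers still held squeezed.

- **Dog:** I pressed it down with the large mallet's face until the face met the bed, with a peak reading of about 35 N at the wrist. The top picture afterwards matched a flush dog.
- **Mallet:** it is back upright at its original place, well clear of the clamp.
- **Clamp:** five strokes at 20 N grip brought the pad onto the block and the block against the end stop.
- **Pad:** it is pressed in about 7 mm of its 14 mm. This is a picture estimate, and two ways of measuring gave 6.7 and 7.4 mm.
- **Hold:** finger opening is about 38 mm, so the levers are fully squeezed. The picture and the readings did not change over a one-second hold before hand-in.

No check failed. On the first squeeze the gripper sat about 1.7 mm off centre, with a side force of about 7 N. I corrected that before the second stroke. While squeezing, the wrist shows a steady vertical force of about 15 N, far below the 120 N limit.

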